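# Put the cleaned microscope objectives away by colour code

### The job

The four cleaned microscope objectives stand in the white cleaning stand. Put each one away in the storage rack, in the nest whose rim has the same colour as the objective's ring, standing upright with the lens up. They are delicate: set each down gently on the floor of its nest, without dropping it or tipping it over, and do not disturb the white-ringed objective already in the rack or the oil bottle.

Things in the scene. Friction and masses are not known exactly. Their poses are not given: they have to be found in the camera images.
- obj_red_mid (a point): Loose microscope objective with a red ring, 56 mm high, 140 to 260 g, upright (lens up) in the white cleaning stand. This point: on its axis, 28 mm above its underside; z up. All four: round, so yaw means nothing; straight 30 mm barrel from 14 to 41 mm above the underside (grasp it at about 34 mm), 31 mm ring and 25 mm thread below, coloured cone and narrow lens nose above.
- obj_yellow_mid (a point): Loose microscope objective with a yellow ring, 60 mm high, 140 to 260 g, upright (lens up) in the white cleaning stand. This point: on its axis, 30 mm above its underside; z up. The stand is a fixed white block 72 x 262 x 20 mm; the four objectives stand in one straight row along it, about 62 mm apart, each loose in a recess 45 mm wide and 5 mm deep, its floor 15 mm above the bench.
- obj_green_mid (a point): Loose microscope objective with a green ring, 64 mm high, 140 to 260 g, upright (lens up) in the white cleaning stand. This point: on its axis, 32 mm above its underside; z up. Their order along the stand differs from start to start.
- obj_blue_mid (a point): Loose microscope objective with a light-blue ring, 66 mm high, 140 to 260 g, upright (lens up) in the white cleaning stand. This point: on its axis, 33 mm above its underside; z up. Their order along the stand differs from start to start.
- nest_red: Storage nest with a red rim and dark floor, on the storage rack. All nests: fixed round cups 56 mm outside, 44 mm inside, 8 mm deep. Origin: centre of the underside; the inner floor is 4 mm and the rim 12 mm above it. z up, the row runs along y.
- nest_yellow: Storage nest with a yellow rim and dark floor, on the storage rack. Size and origin as the red nest. The five nests form one straight row, 62 mm apart, along the fixed blue-grey metal rack (74 x 328 mm, nests stand 18 mm above the bench; end cheeks 24 mm high).
- nest_green: Storage nest with a green rim and dark floor, on the storage rack. Size and origin as the red nest. The order of the nests along the rack differs from start to start.
- nest_blue: Storage nest with a light-blue rim and dark floor, on the storage rack. Size and origin as the red nest.
- obj_white_mid (a point): White-ringed objective, 66 mm high, otherwise like the others, already standing in the white-rimmed nest, the fifth place in the storage rack's row (a neighbour is 62 mm away on one or both sides). Not to be disturbed. This point: on its axis, 33 mm above its underside.
- oil_mid (a point): Small amber immersion-oil bottle with a black cap, 34 mm diameter, 72 mm high, loose, on the bench beyond the racks. Not to be disturbed. This point: on its axis, 36 mm above the bench.
Mind the look-alikes: they are no part of the job. Leave any purple look-alike of the part that bears obj_green_mid alone.

How it is judged:
At the end, for the whole second after the job is handed in: Each coloured objective stands on the floor of its own colour's nest (axis within 10 mm of centre, height within 4 mm of seated), upright within 0.12 rad, released, at rest; the white one upright, at rest, within 12 mm of its start; the oil bottle upright, within 30 mm of its start (horizontal distance between obj_red_mid and nest_red below 0.01 m and z of obj_red_mid in the frame of nest_red between 0.028 and 0.036 m and angle between each of obj_red_mid, obj_yellow_mid, obj_green_mid, obj_blue_mid, obj_white_mid's own z axis and vertical below 0.12 rad and linear speed of each of obj_red, obj_yellow, obj_green, obj_blue, obj_white below 0.02 m/s and horizontal distance between obj_yellow_mid and nest_yellow below 0.01 m and z of obj_yellow_mid in the frame of nest_yellow between 0.03 and 0.038 m and horizontal distance between obj_green_mid and nest_green below 0.01 m and z of obj_green_mid in the frame of nest_green between 0.032 and 0.04 m and horizontal distance between obj_blue_mid and nest_blue below 0.01 m and z of obj_blue_mid in the frame of nest_blue between 0.033 and 0.041 m and distance of obj_white_mid from where it was at the start of the episode below 0.012 m and distance of oil_mid from where it was at the start of the episode below 0.03 m and angle between oil_mid's own z axis and vertical below 0.2 rad); the robot touches nothing.
It fails at once if an objective is dropped (out of the fingers, faster than 0.6 m/s: a fall of some 18 mm) ((contact force between obj_red and the fingers below 0.1 N and linear speed of obj_red above 0.6 m/s) or (contact force between obj_yellow and the fingers below 0.1 N and linear speed of obj_yellow above 0.6 m/s) or (contact force between obj_green and the fingers below 0.1 N and linear speed of obj_green above 0.6 m/s) or (contact force between obj_blue and the fingers below 0.1 N and linear speed of obj_blue above 0.6 m/s)).
It fails at once if an objective is tipped over (more than 50 degrees) (angle between any of obj_red_mid, obj_yellow_mid, obj_green_mid, obj_blue_mid's own z axis and vertical above 0.87 rad).
It fails at once if the white-ringed objective is shifted more than 12 mm or tipped (distance of obj_white_mid from where it was at the start of the episode above 0.012 m or angle between obj_white_mid's own z axis and vertical above 0.4 rad).
It fails at once if the oil bottle is shifted more than 30 mm or tipped (distance of oil_mid from where it was at the start of the episode above 0.03 m or angle between oil_mid's own z axis and vertical above 0.5 rad).
It also fails if it takes over 99 s, if anything falls off the work surface, if the arm or the gripper's body presses on something with over 40 N, if the wrist force passes 120 N, or if a joint passes its speed limit or range.

### The arm

A 7-joint arm with a two-finger parallel gripper is mounted at the origin on the work surface. World frame = base frame: x ahead of the robot, y to its left, z up, the work surface at z = 0. Lengths are in m, angles in rad, forces in N, time in s.
With the tool pointing down it reaches from about 0.4 to 0.925 m from the base axis. Payload 5.6 kg.
Tool frame: the origin (TCP) lies midway between the tips of the shut fingers; the grasp point (between the pads) lies 19 mm behind it (grasp_offset is the distance from the TCP to the grasp point, in m); z points along the fingers, y is the line along which they close (so a half turn about z gives the same grasp; the last joint's range is limited). The gripper opens to 85 mm and grips with 20 to 120 N. Pads are 22 mm wide; open, the fingers measure 114 mm over their backs; the gripper's body (76 mm by 85 mm) begins 54 mm behind the grasp point. The pads swing forward as they close: fully open they stand 13 mm farther back than shut.
Start: joints at [-1.175, 0.468, -0.012, 1.603, 0.006, 1.071, -0.056], TCP at [0.276, 0.588, 0.231] pointing down, gripper open.
Joint ranges: [-2.53, 2.53], [-0.31, 2.02], [-1.57, 1.55], [0.28, 2.44], [-1.29, 4.43], [0.15, 1.84], [-2.92, 2.92]. Speed limits (rad/s): [2.57, 2.57, 3.14, 3.14, 3.14, 3.14, 3.14].

### API

Orientations are given as a unit quaternion [x, y, z, w].
In Python, from plant import * gives the robot as it stands. The module is installed in compiled form; this text tells all that it offers.
- The arm moves only by the shell command python3 -m pendant 'ROWS' [FORCE]. ROWS is JSON, a list of rows, each an object of numbers: "dx", "dy", "dz": the shift along the tool's x, y, z in mm; "wx", "wy", "wz": the turn, a rotation vector about the tool's x, y, z in degrees; "claw": the finger opening in mm, from 0 to 85.4. In form: [{"dx": .., "dy": .., "dz": .., "wx": .., "wy": .., "wz": .., "claw": ..}, ...]. A call has 1 to 20 rows; each row is the pose to reach, as a shift and turn from the pose commanded when the call began, along the tool's axes at that moment; what a row does not reach only later rows make up. A row lasts 1/10 s, in which the tool goes at most 50 mm and 8.59 degrees, less where a joint would pass 70% of its speed; a pose out of reach is approached as far as the arm can. A call with a gripper value outside its range is refused whole. The fingers move at their own pace and stop on an object; FORCE is the grip in N (left out, the last holds). Time passes only in rows, so rows that repeat a pose let the fingers close. It gives the time, the measured TCP pose, the force, the opening and the grip force at its end, in the units of the state.
- read_state(): the state, without advancing time (a new reading comes with each control period).
- read_camera(name): name is "side" or "top"; returns (picture, depth): 384x512x3 uint8, red, green, blue; 384x512 float32, m along the optical axis (not along the pixel's ray), 0 where there is no reading.
- get_calibration(name): a dict with "fx", "fy", "cx", "cy" (pixels), "xyz" and "orientation" of the camera in the world. Camera axes: x right, y down, z forward; pixel columns grow to the right and rows downward; lengths in m; the calibration is good to about 2 mm. A picture is of the moment at which its call begins. get_calibration takes no time and is no camera call.
- sign_off(): hands the job in; it is judged then, once.
The state is a dict: "time_s": time; "qpos": joint angles; "dq": joint speeds; "effort": joint torques, N m; "ee_pos": TCP position; "eef_rot": TCP orientation; "wrist_force": force on the tool from outside, world axes, zero at the start; "torque": the same for the moment, N m; "grip_width": finger opening in m; "finger_force": force on a finger pad.
Only numpy, scipy, OpenCV 4.12 (cv2) and the standard library are available. Lean on these libraries where they do the work, as an engineer would, in place of code of your own. Each camera call takes 0.05 s, during which the arm holds its last target. There are 200 camera calls.

## Working session

There is one attempt and no reset: what is moved stays moved. The work goes in short steps, Python scripts to look and compute and a shell command to move; the robot and the scene stay as the last step left them, time stands still between calls to the robot, and variables do not carry over. Pictures are saved under pics/ and viewed, at most 14 in all, crops included, and the job is handed in when it is done.

```bash
mkdir -p pics
python3 - <<'E'
from plant import *
import cv2
for n in("top","side"):
    p,d=read_camera(n); cv2.imwrite(f"pics/{n}0.png",p[:,:,::-1]); 
    import numpy as np; np.savez(f"{n}0.npz",p=p,d=d); print(n,get_calibration(n))
s=read_state();print({k:s[k] for k in("time_s","ee_pos","eef_rot","grip_width","wrist_force")})
E
```

```text
top {'fx': 372.6978611950073, 'fy': 372.6978611950073, 'cx': 257.1691570465751, 'cy': 192.73378390090085, 'xyz': array([0.43704578, 0.02235234, 0.99193538]), 'orientation': array([-0.68282769,  0.72276172, -0.07824395,  0.07238603])}
side {'fx': 404.3979098813764, 'fy': 404.3979098813764, 'cx': 260.20516166582826, 'cy': 197.73748501802478, 'xyz': array([ 0.38286907, -0.65371617,  0.57733563]), 'orientation': array([ 0.87371562, -0.16470072,  0.07982106, -0.450692  ])}
{'time_s': 0.1, 'ee_pos': array([0.27600046, 0.58795257, 0.23042728]), 'eef_rot': array([ 2.17664351e-01,  9.76023358e-01, -7.89190408e-04, -1.07328028e-04]), 'grip_width': 0.08553415839212444, 'wrist_force': array([-0.34476828, -0.13164424, -0.01443011])}
```

View pics/top0.png

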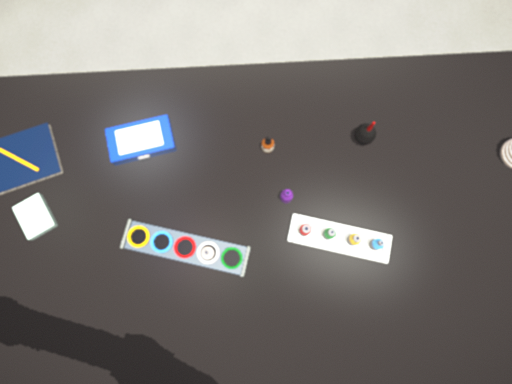

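View pics/side0.png

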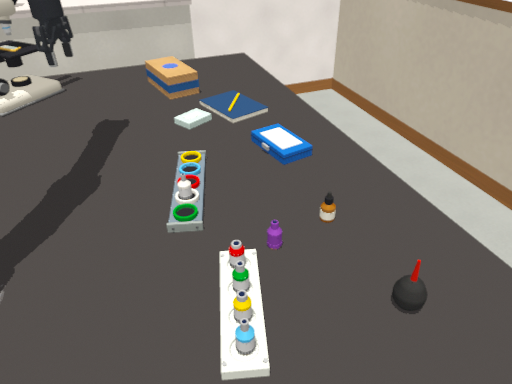

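```bash
cat > h.py <<'E'
from plant import *
import numpy as np, cv2
from scipy.spatial.transform import Rotation as R
def ray(n,u,v):
    c=get_calibration(n); d=R.from_quat(c["orientation"]).apply([(u-c["cx"])/c["fx"],(v-c["cy"])/c["fy"],1]); return c["xyz"],d
def plane(n,u,v,z):
    o,d=ray(n,u,v); return o+d*(z-o[2])/d[2]
def grab(n,name=None):
    p,d=read_camera(n)
    if name: cv2.imwrite(f"pics/{name}.png",p[:,:,::-1])
    return p,d
HUE={"red":[(0,8),(172,180)],"yellow":[(18,32)],"green":[(50,80)],"blue":[(92,106)],"purple":[(128,150)]}
def blobs(p,col,smin=120,vmin=60):
    h=cv2.cvtColor(p,cv2.COLOR_RGB2HSV); m=np.zeros(p.shape[:2],np.uint8)
    for a,b in HUE[col]: m|=cv2.inRange(h,(a,smin,vmin),(b,255,255))
    k,l,st,ce=cv2.connectedComponentsWithStats(m)
    out=[]
    for i in range(1,k):
        if st[i,4]>=12:
            pts=np.argwhere(l==i)[:,::-1].astype(np.int32); out.append((st[i,4],ce[i],pts))
    return out
def rnd(a): return np.round(np.asarray(a)*1000,1).tolist()
E
python3 - <<'E'
from h import *
for n in("top","side"):
    f=np.load(n+"0.npz");p,d=f["p"],f["d"]
    for c in HUE:
        for a,ce,pts in blobs(p,c):
            if a>700: continue
            (x,y),r=cv2.minEnclosingCircle(pts); e=cv2.fitEllipse(cv2.convexHull(pts)) if len(pts)>8 and len(cv2.convexHull(pts))>4 else None
            print(n,c,a,"cent",ce.round(1),"circ",round(x,1),round(y,1),round(r,1),"depth z",rnd(np.median([ (lambda o,q:o+q*d[v,u])(*ray(n,u,v)) for u,v in pts],0)),
              "ell@30",rnd(plane(n,*e[0],.030)[:2]) if e else "","circ@58",rnd(plane(n,x,y,.058)[:2]))
E
```

```text
top red 46 cent [370.7 125.9] circ 370.5 125.5 5.7 depth z [794.4, -296.0, 72.0] ell@30 [815.8, -314.4] circ@58 [805.5, -303.9]
top red 13 cent [302. 232.] circ 302.5 231.5 3.5 depth z [532.2, -97.7, 56.3] ell@30  circ@58 [533.4, -99.1]
top red 182 cent [184.3 246.9] circ 184.5 246.9 10.5 depth z [515.0, 203.5, 28.4] ell@30 [514.2, 202.2] circ@58 [511.8, 196.9]
top yellow 183 cent [ 18.8 159.4] circ 19.0 159.0 22.0 depth z [775.8, 647.6, 23.6] ell@30 [774.1, 644.9] circ@58 [764.3, 624.6]
top yellow 217 cent [137.8 236.1] circ 137.9 236.0 10.9 depth z [549.2, 323.6, 27.8] ell@30 [548.4, 321.1] circ@58 [545.6, 312.8]
top yellow 26 cent [351.9 239.8] circ 353.0 239.5 4.6 depth z [505.2, -219.9, 58.5] ell@30 [508.4, -230.8] circ@58 [506.3, -223.4]
top green 116 cent [231.3 257.4] circ 231.2 257.5 10.3 depth z [480.7, 83.7, 28.5] ell@30 [480.5, 83.6] circ@58 [479.3, 82.0]
top blue 389 cent [145.9 141.5] circ 138.5 138.0 33.8 depth z [797.1, 263.3, 33.6] ell@30 [814.8, 309.7] circ@58 [804.9, 313.8]
top blue 74 cent [160.8 241.2] circ 160.9 241.3 8.9 depth z [532.0, 264.1, 23.0] ell@30 [531
[... 1307 characters left out ...]
 circ@58 [761.6, -60.4]
side yellow 172 cent [241.8 304.4] circ 241.8 302.6 9.0 depth z [504.7, -240.8, 59.1] ell@30 [513.8, -213.2] circ@58 [507.2, -235.4]
side green 252 cent [185.  212.2] circ 185.0 212.0 12.4 depth z [479.4, 73.5, 28.1] ell@30 [478.9, 74.5] circ@58 [474.1, 37.4]
side green 132 cent [240.  275.2] circ 239.9 273.5 7.9 depth z [523.0, -178.9, 59.2] ell@30 [532.5, -148.7] circ@58 [525.0, -173.2]Traceback (most recent call last):
  File "<stdin>", line 8, in <module>
  File "h.py", line 5, in ray
    c=get_calibration(n); d=R.from_quat(c["orientation"]).apply([(u-c["cx"])/c["fx"],(v-c["cy"])/c["fy"],1]); return c["xyz"],d
ValueError: time passes only in moves, steps and waits
```

Run:
```python
from h import *
t=np.load("top0.npz")["p"];s=np.load("side0.npz")["p"]
f=lambda i,k:cv2.resize(i[:,:,::-1],None,fx=k,fy=k,interpolation=cv2.INTER_CUBIC)
cv2.imwrite("pics/c1.png",np.vstack([f(t[210:280,115:255],5)[:300],f(t[205:265,280:400],5)[:, :600] if 0 else cv2.copyMakeBorder(f(t[210:270,280:400],5),0,0,0,100,cv2.BORDER_CONSTANT)]))
cv2.imwrite("pics/c2.png",cv2.hconcat([f(s[145:235,150:220],6)[:540],f(s[235:375,205:275],3.857)[:540]]))
```

```text
(no output)
```

View pics/c1.png

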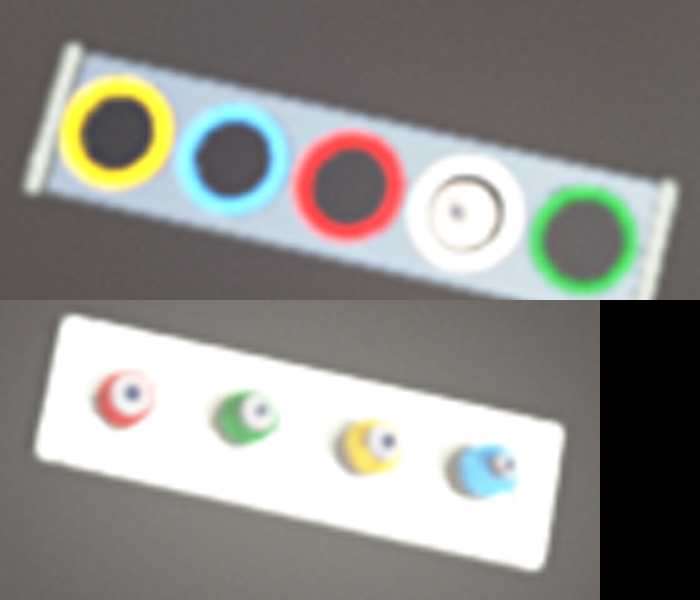

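View pics/c2.png

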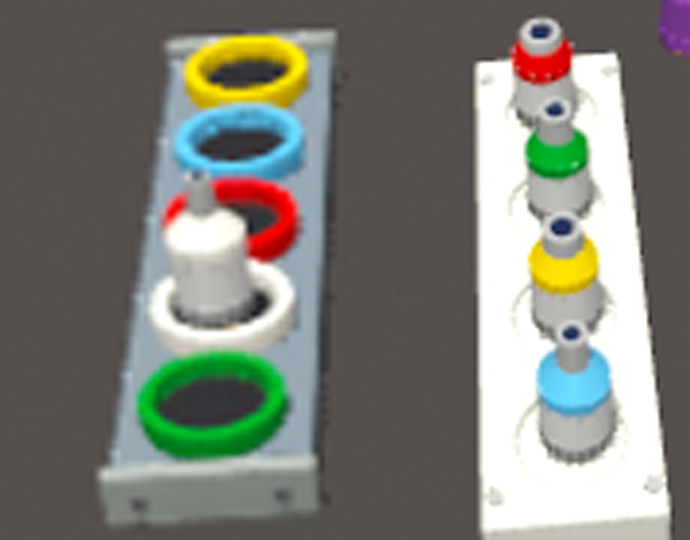

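Run:
```python
from h import *
T={"red":(306.4,228.6),"green":(332.2,232.2),"yellow":(357.6,238.6),"blue":(381.8,243)}
S={"red":(236.4,243.3),"green":(240,263.3),"yellow":(241.8,293.9),"blue":(244.4,321.3)}
H=dict(red=.071,green=.079,yellow=.075,blue=.081)
for c in T: print(c,"top",rnd(plane("top",*T[c],H[c])),"side",rnd(plane("side",*S[c],H[c])))
tc=[(293.6,213),(392.6,235),(388.6,264),(287.4,241.6)]; sc=[(255.6,249.3),(269.3,368.5),(221.1,372.4),(219.5,251.9)]
for a,b in zip(tc,sc): print("corner",rnd(plane("top",*a,.02)[:2]),rnd(plane("side",*b,.02)[:2]))
N=np.array([[548.4,321.1],[531.6,262.1],[514.2,202.2],[480.5,83.6]]);k=np.array([-2,-1,0,2])
A=np.polyfit(k,N,1);u=A[0]/np.linalg.norm(A[0]);print("row",A,u,np.degrees(np.arctan2(u[1],u[0])),"yaw")
for n,i in zip("yellow blue red white green".split(),range(-2,3)): print(n,(A[1]+i*62*u*1).round(1))
# side cross-check: inner holes: dark centre pixel crop coords
for n,(x,y) in dict(yellow=(246,74),blue=(240,146),green=(213,402)).items(): print(n,rnd(plane("side",150+x/6,145+y/6,.026)))
```

```text
red top [538.7, -107.7, 71.0] side [540.1, -110.1, 71.0]
green top [525.4, -168.9, 79.0] side [527.2, -169.9, 79.0]
yellow top [506.6, -230.5, 75.0] side [508.9, -232.4, 75.0]
blue top [492.2, -286.4, 81.0] side [493.9, -288.4, 81.0]
corner [587.3, -84.6] [586.2, -86.7]
corner [514.9, -337.8] [514.1, -337.1]
corner [441.6, -317.6] [445.4, -316.9]
corner [513.4, -62.7] [516.4, -67.2]
row [[-16.99714286 -59.41142857]
 [514.42571429 202.39714286]] [-0.27505698 -0.96142793] -105.96540954120994 yaw
yellow [548.5 321.6]
blue [531.5 262. ]
red [514.4 202.4]
white [497.4 142.8]
green [480.3  83.2]
yellow [548.7, 316.6, 26.0]
blue [531.8, 255.8, 26.0]
green [480.8, 79.5, 26.0]
```

```bash
cat >> h.py <<'E'
from scipy.optimize import brentq
def go(x,y,z,yaw=-16.):
    """print shift/turn in tool axes from the present pose; yaw = world angle of tool y, tool down"""
    s=read_state(); r=R.from_quat(s["eef_rot"]); a=np.radians(yaw)
    Y=np.array([np.cos(a),np.sin(a),0]);Z=np.array([0,0,-1.]);X=np.cross(Y,Z)
    w=(r.inv()*R.from_matrix(np.c_[X,Y,Z])).as_rotvec(degrees=True)
    print("d",(r.inv().apply(np.array([x,y,z])-s["ee_pos"]*1000)).round(1),"w",w.round(2),"t",s["time_s"],"ee",rnd(s["ee_pos"]),"F",s["wrist_force"].round(1),"grip",s["grip_width"],s["finger_force"])
E
python3 -c "
from h import *
go(540,-109.5,150)"
```

```text
d [-535.3 -519.1   81.3] w [-7.000e-02  7.000e-02  8.086e+01] t 0.1 ee [276.0, 588.0, 230.4] F [-0.3 -0.1 -0. ] grip 0.08553415839212444 0.0
```

```bash
python3 -m pendant '[{"dx":-20,"dy":-20,"wz":3},{"dx":-50,"dy":-50,"wz":8},{"dx":-85,"dy":-83,"wz":13},{"dx":-120,"dy":-116,"wz":18},{"dx":-155,"dy":-150,"wz":23},{"dx":-190,"dy":-184,"wz":29},{"dx":-225,"dy":-218,"wz":34},{"dx":-260,"dy":-252,"wz":39},{"dx":-295,"dy":-286,"wz":45},{"dx":-330,"dy":-320,"wz":50},{"dx":-365,"dy":-354,"wz":55},{"dx":-400,"dy":-388,"wz":60},{"dx":-435,"dy":-422,"wz":66},{"dx":-470,"dy":-456,"wz":71},{"dx":-500,"dy":-485,"wz":75},{"dx":-520,"dy":-505,"dz":20,"wz":79},{"dx":-535,"dy":-519,"dz":50,"wz":81},{"dx":-535,"dy":-519,"dz":81,"wz":81},{"dx":-535,"dy":-519,"dz":81,"wz":81}]' 50
python3 - <<'E'
from h import *
go(540,-109.5,100); 
a=[grab(n) for n in("top","side")]
f=lambda i,k:cv2.resize(i[:,:,::-1],None,fx=k,fy=k,interpolation=cv2.INTER_CUBIC)
cv2.imwrite("pics/d1.png",cv2.hconcat([f(a[0][0][170:290,255:375],4),f(a[1][0][170:290,180:255],4)]))
E
```

```text
d [-535.3 -519.   131.3] w [-7.000e-02  7.000e-02  8.086e+01] t 0.1 ee [276.0, 588.0, 230.4] F [-0.3 -0.1 -0. ] grip 0.08553415839212444 0.0invalid input
```

View pics/d1.png

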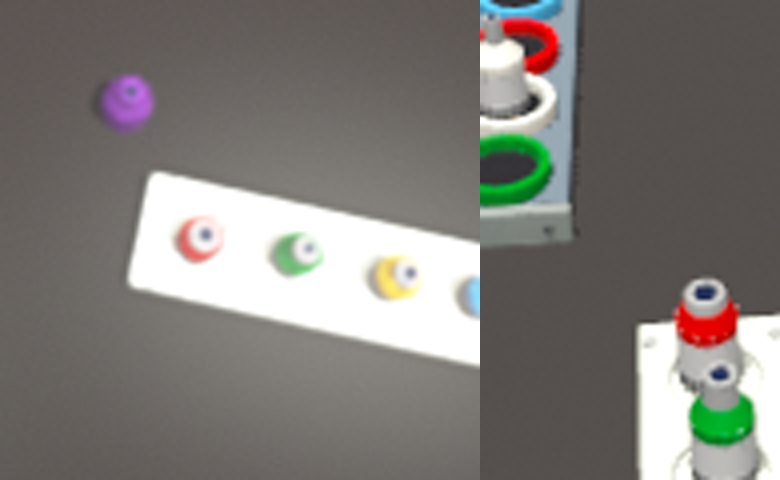

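The picture shows the arm hasn't moved (command refused, red objective still at 306,230). Every key is probably required in each row.

```bash
python3 -m pendant '[{"dx":-20,"dy":-20,"dz":0,"wx":0,"wy":0,"wz":3,"claw":85},{"dx":-50,"dy":-50,"dz":0,"wx":0,"wy":0,"wz":8,"claw":85},{"dx":-85,"dy":-83,"dz":0,"wx":0,"wy":0,"wz":13,"claw":85},{"dx":-120,"dy":-116,"dz":0,"wx":0,"wy":0,"wz":18,"claw":85},{"dx":-155,"dy":-150,"dz":0,"wx":0,"wy":0,"wz":23,"claw":85},{"dx":-190,"dy":-184,"dz":0,"wx":0,"wy":0,"wz":29,"claw":85},{"dx":-225,"dy":-218,"dz":0,"wx":0,"wy":0,"wz":34,"claw":85},{"dx":-260,"dy":-252,"dz":0,"wx":0,"wy":0,"wz":39,"claw":85},{"dx":-295,"dy":-286,"dz":0,"wx":0,"wy":0,"wz":45,"claw":85},{"dx":-330,"dy":-320,"dz":0,"wx":0,"wy":0,"wz":50,"claw":85},{"dx":-365,"dy":-354,"dz":0,"wx":0,"wy":0,"wz":55,"claw":85},{"dx":-400,"dy":-388,"dz":0,"wx":0,"wy":0,"wz":60,"claw":85},{"dx":-435,"dy":-422,"dz":0,"wx":0,"wy":0,"wz":66,"claw":85},{"dx":-470,"dy":-456,"dz":0,"wx":0,"wy":0,"wz":71,"claw":85},{"dx":-500,"dy":-485,"dz":0,"wx":0,"wy":0,"wz":75,"claw":85},{"dx":-520,"dy":-505,"dz":20,"wx":0,"wy":0,"wz":79,"claw":85},{"dx":-535,"dy":-519,"dz":50,"wx":0,"wy":0,"wz":81,"claw":85},{"dx":-535,"dy":-519,"dz":81,"wx":0,"wy":0,"wz":81,"claw":85},{"dx":-535,"dy":-519,"dz":81,"wx":0,"wy":0,"wz":81,"claw":85}]' 50
python3 - <<'E'
from h import *
go(540,-109.5,100); 
a=[grab(n) for n in("top","side")]
f=lambda i,k:cv2.resize(i[:,:,::-1],None,fx=k,fy=k,interpolation=cv2.INTER_CUBIC)
cv2.imwrite("pics/d2.png",cv2.hconcat([f(a[0][0][170:290,255:375],4),f(a[1][0][170:290,180:255],4)]))
E
```

```text
time_s: 2.1
ee_pos: [0.537, -0.1088, 0.1466]
eef_rot: [0.8, 0.6, -0.003, -0.003]
wrist_force: [-0.3, 0.8, -1.1]
grip_width: 0.085
finger_force: 0.0
d [ 0.2  3.5 46.6] w [-0.45  0.12 -0.22] t 2.1 ee [537.0, -108.8, 146.6] F [-0.3  0.8 -1.1] grip 0.08502368742454802 0.0
```

View pics/d2.png

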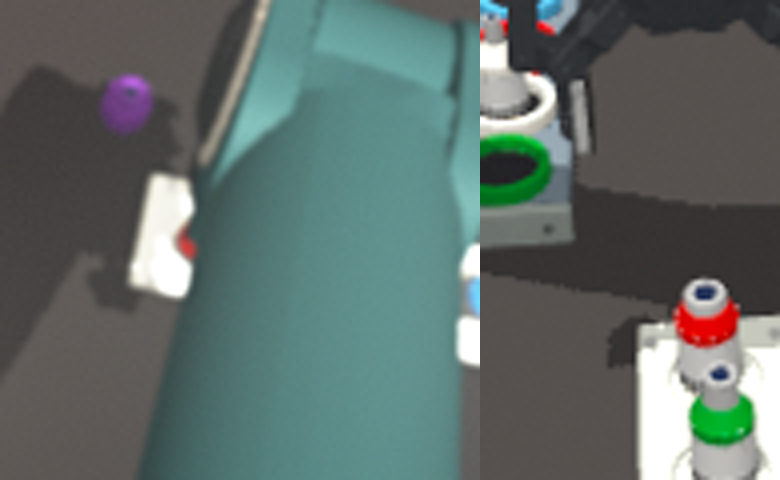

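```bash
python3 -c "
from h import *
go(540,-109.5,29)"; python3 -m pendant '[{"dx":0,"dy":0,"dz":15,"wx":0,"wy":0,"wz":0,"claw":85},{"dx":0,"dy":1,"dz":35,"wx":0,"wy":0,"wz":0,"claw":85},{"dx":0,"dy":1,"dz":60,"wx":0,"wy":0,"wz":0,"claw":85},{"dx":0,"dy":1,"dz":80,"wx":0,"wy":0,"wz":0,"claw":85},{"dx":0,"dy":1,"dz":90,"wx":0,"wy":0,"wz":0,"claw":85},{"dx":0,"dy":1,"dz":90,"wx":0,"wy":0,"wz":0,"claw":85},{"dx":0,"dy":1,"dz":90,"wx":0,"wy":0,"wz":0,"claw":85},{"dx":0,"dy":1,"dz":90,"wx":0,"wy":0,"wz":0,"claw":85}]'; python3 -c "
from h import *
go(540,-109.5,29)
p,d=grab('side')
f=lambda i,k:cv2.resize(i[:,:,::-1],None,fx=k,fy=k,interpolation=cv2.INTER_CUBIC)
cv2.imwrite('pics/d3.png',f(p[190:310,170:310],5))"
```

```text
d [ -0.9   0.5 121.4] w [-0.06  0.01 -0.12] t 2.2 ee [539.9, -108.5, 150.4] F [ 0.3 -0.9  0.9] grip 0.08528722277473551 0.0
time_s: 3.0
ee_pos: [0.5419, -0.1091, 0.0615]
eef_rot: [0.799, 0.601, 0.001, 0.001]
wrist_force: [-0.8, 0.7, -0.9]
grip_width: 0.0853
finger_force: 0.0
d [-0.9 -1.8 32.5] w [ 0.13 -0.03 -0.14] t 3.0 ee [541.9, -109.1, 61.5] F [-0.8  0.7 -0.9] grip 0.08530673457481928 0.0
```

View pics/d3.png

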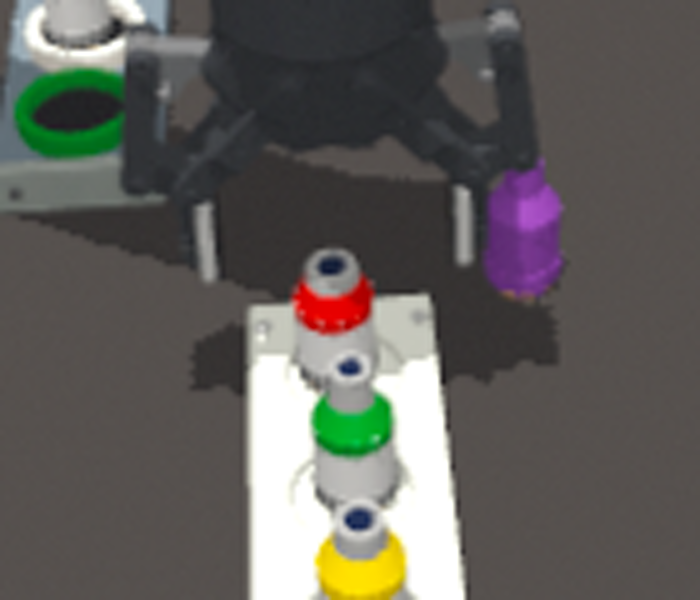

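Fingers straddle the red ring centrally (side px ≈ (236,245)); the purple look-alike is clear. Lower and grip.

```bash
python3 -m pendant '[{"dx":0,"dy":-1,"dz":12,"wx":0,"wy":0,"wz":0,"claw":85},{"dx":0,"dy":-1,"dz":24,"wx":0,"wy":0,"wz":0,"claw":85},{"dx":0,"dy":-1,"dz":32,"wx":0,"wy":0,"wz":0,"claw":85},{"dx":0,"dy":-1,"dz":32,"wx":0,"wy":0,"wz":0,"claw":85},{"dx":0,"dy":-1,"dz":32,"wx":0,"wy":0,"wz":0,"claw":45},{"dx":0,"dy":-1,"dz":32,"wx":0,"wy":0,"wz":0,"claw":40},{"dx":0,"dy":-1,"dz":32,"wx":0,"wy":0,"wz":0,"claw":36},{"dx":0,"dy":-1,"dz":32,"wx":0,"wy":0,"wz":0,"claw":32},{"dx":0,"dy":-1,"dz":32,"wx":0,"wy":0,"wz":0,"claw":28},{"dx":0,"dy":-1,"dz":32,"wx":0,"wy":0,"wz":0,"claw":20},{"dx":0,"dy":-1,"dz":32,"wx":0,"wy":0,"wz":0,"claw":20},{"dx":0,"dy":-1,"dz":32,"wx":0,"wy":0,"wz":0,"claw":20}]' 50; python3 -c "
from h import *
go(540,-109.5,29)
p,d=grab('side')
f=lambda i,k:cv2.resize(i[:,:,::-1],None,fx=k,fy=k,interpolation=cv2.INTER_CUBIC)
cv2.imwrite('pics/d4.png',f(p[190:310,170:310],5))"
```

```text
time_s: 4.25
ee_pos: [0.5401, -0.1087, 0.0288]
eef_rot: [0.799, 0.601, 0.0, -0.0]
wrist_force: [-2.3, 0.5, 7.1]
grip_width: 0.0285
finger_force: 49.0
d [-0.8  0.1 -0.2] w [ 0.02 -0.03 -0.15] t 4.25 ee [540.1, -108.7, 28.8] F [-2.3  0.5  7.1] grip 0.02847123962103064 49.00244467891753
```

View pics/d4.png

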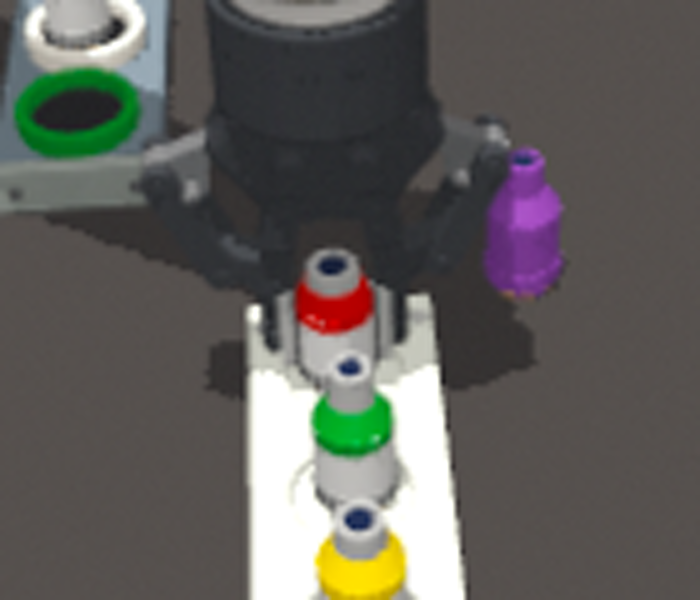

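Firmly gripped with 49 N, still upright. Lift.

```bash
python3 -m pendant '[{"dx":0,"dy":0,"dz":-3,"wx":0,"wy":0,"wz":0,"claw":20},{"dx":0,"dy":0,"dz":-10,"wx":0,"wy":0,"wz":0,"claw":20},{"dx":0,"dy":0,"dz":-25,"wx":0,"wy":0,"wz":0,"claw":20},{"dx":0,"dy":0,"dz":-45,"wx":0,"wy":0,"wz":0,"claw":20},{"dx":0,"dy":0,"dz":-65,"wx":0,"wy":0,"wz":0,"claw":20},{"dx":0,"dy":0,"dz":-85,"wx":0,"wy":0,"wz":0,"claw":20},{"dx":0,"dy":0,"dz":-98,"wx":0,"wy":0,"wz":0,"claw":20},{"dx":0,"dy":0,"dz":-102,"wx":0,"wy":0,"wz":0,"claw":20},{"dx":0,"dy":0,"dz":-102,"wx":0,"wy":0,"wz":0,"claw":20}]' 50; python3 -c "
from h import *
go(515,201.4,130)"
```

```text
time_s: 5.2
ee_pos: [0.5402, -0.1086, 0.1309]
eef_rot: [0.799, 0.601, 0.001, 0.0]
wrist_force: [-0.1, -0.6, -2.1]
grip_width: 0.0284
finger_force: 49.5
d [ 290.8 -110.3    0.9] w [ 0.06 -0.03 -0.13] t 5.2 ee [540.2, -108.6, 130.9] F [-0.1 -0.6 -2.1] grip 0.02843582858592481 49.545147330500185
```

```bash
python3 -m pendant '[{"dx":5,"dy":-2,"dz":0,"wx":0,"wy":0,"wz":0,"claw":20},{"dx":15,"dy":-6,"dz":0,"wx":0,"wy":0,"wz":0,"claw":20},{"dx":30,"dy":-11,"dz":0,"wx":0,"wy":0,"wz":0,"claw":20},{"dx":50,"dy":-19,"dz":0,"wx":0,"wy":0,"wz":0,"claw":20},{"dx":70,"dy":-26,"dz":0,"wx":0,"wy":0,"wz":0,"claw":20},{"dx":90,"dy":-34,"dz":0,"wx":0,"wy":0,"wz":0,"claw":20},{"dx":110,"dy":-42,"dz":0,"wx":0,"wy":0,"wz":0,"claw":20},{"dx":130,"dy":-49,"dz":0,"wx":0,"wy":0,"wz":0,"claw":20},{"dx":150,"dy":-57,"dz":0,"wx":0,"wy":0,"wz":0,"claw":20},{"dx":170,"dy":-64,"dz":0,"wx":0,"wy":0,"wz":0,"claw":20},{"dx":190,"dy":-72,"dz":0,"wx":0,"wy":0,"wz":0,"claw":20},{"dx":210,"dy":-80,"dz":0,"wx":0,"wy":0,"wz":0,"claw":20},{"dx":230,"dy":-87,"dz":0,"wx":0,"wy":0,"wz":0,"claw":20},{"dx":250,"dy":-95,"dz":0,"wx":0,"wy":0,"wz":0,"claw":20},{"dx":267,"dy":-101,"dz":0,"wx":0,"wy":0,"wz":0,"claw":20},{"dx":280,"dy":-106,"dz":0,"wx":0,"wy":0,"wz":0,"claw":20},{"dx":288,"dy":-109,"dz":0,"wx":0,"wy":0,"wz":0,"claw":20},{"dx":291,"dy":-110,"dz":0,"wx":0,"wy":0,"wz":0,"claw":20},{"dx":291,"dy":-110,"dz":0,"wx":0,"wy":0,"wz":0,"claw":20},{"dx":291,"dy":-110,"dz":0,"wx":0,"wy":0,"wz":0,"claw":20}]' 50; python3 -c "
from h import *
go(515,201.4,60)"
```

```text
time_s: 7.2
ee_pos: [0.5154, 0.2004, 0.1303]
eef_rot: [0.8, 0.6, -0.0, 0.0]
wrist_force: [-0.3, -0.7, -1.7]
grip_width: 0.0286
finger_force: 49.5
d [ 0.9 -0.6 70.3] w [ 0.01  0.03 -0.22] t 7.2 ee [515.4, 200.4, 130.3] F [-0.3 -0.7 -1.7] grip 0.028592828732717162 49.54728419193998
```

```bash
python3 -m pendant '[{"dx":0,"dy":0,"dz":8,"wx":0,"wy":0,"wz":0,"claw":20},{"dx":0,"dy":0,"dz":25,"wx":0,"wy":0,"wz":0,"claw":20},{"dx":0,"dy":0,"dz":45,"wx":0,"wy":0,"wz":0,"claw":20},{"dx":1,"dy":0,"dz":65,"wx":0,"wy":0,"wz":0,"claw":20},{"dx":1,"dy":0,"dz":75,"wx":0,"wy":0,"wz":0,"claw":20},{"dx":1,"dy":0,"dz":77,"wx":0,"wy":0,"wz":0,"claw":20},{"dx":1,"dy":0,"dz":77,"wx":0,"wy":0,"wz":0,"claw":20},{"dx":1,"dy":0,"dz":77,"wx":0,"wy":0,"wz":0,"claw":20}]' 50; python3 -c "
from h import *
go(515,201.4,36)
f=lambda i,k:cv2.resize(i[:,:,::-1],None,fx=k,fy=k,interpolation=cv2.INTER_CUBIC)
p=grab('top')[0];q=grab('side')[0]
cv2.imwrite('pics/d5.png',cv2.hconcat([f(p[200:290,150:230],5),f(q[140:230,155:225],5)]))"
```

```text
time_s: 8.0
ee_pos: [0.5162, 0.2024, 0.0541]
eef_rot: [0.8, 0.601, 0.001, 0.0]
wrist_force: [0.5, -0.4, -2.2]
grip_width: 0.0286
finger_force: 49.6
d [-1.3 -0.9 18.1] w [ 0.07 -0.06 -0.17] t 8.0 ee [516.2, 202.4, 54.1] F [ 0.5 -0.4 -2.2] grip 0.028642122794059716 49.61599022615701
```

View pics/d5.png

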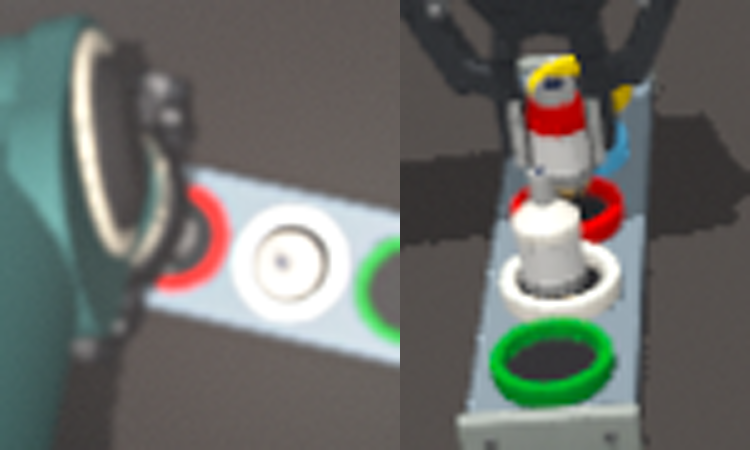

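```bash
python3 -m pendant '[{"dx":-1,"dy":-1,"dz":5,"wx":0,"wy":0,"wz":0,"claw":20},{"dx":-1,"dy":-1,"dz":10,"wx":0,"wy":0,"wz":0,"claw":20},{"dx":-1,"dy":-1,"dz":13,"wx":0,"wy":0,"wz":0,"claw":20},{"dx":-1,"dy":-1,"dz":15,"wx":0,"wy":0,"wz":0,"claw":20},{"dx":-1,"dy":-1,"dz":16,"wx":0,"wy":0,"wz":0,"claw":20},{"dx":-1,"dy":-1,"dz":16,"wx":0,"wy":0,"wz":0,"claw":20},{"dx":-1,"dy":-1,"dz":16,"wx":0,"wy":0,"wz":0,"claw":20}]' 50; python3 -m pendant '[{"dx":0,"dy":0,"dz":0.5,"wx":0,"wy":0,"wz":0,"claw":20},{"dx":0,"dy":0,"dz":0.5,"wx":0,"wy":0,"wz":0,"claw":20}]'; python3 -m pendant '[{"dx":0,"dy":0,"dz":0.5,"wx":0,"wy":0,"wz":0,"claw":20},{"dx":0,"dy":0,"dz":0.5,"wx":0,"wy":0,"wz":0,"claw":20}]'; python3 -m pendant '[{"dx":0,"dy":0,"dz":0.5,"wx":0,"wy":0,"wz":0,"claw":20},{"dx":0,"dy":0,"dz":0.5,"wx":0,"wy":0,"wz":0,"claw":20}]'
```

```text
time_s: 8.8
ee_pos: [0.5144, 0.2016, 0.0373]
eef_rot: [0.799, 0.601, 0.0, 0.0]
wrist_force: [0.8, -0.3, -2.0]
grip_width: 0.0287
finger_force: 49.6
time_s: 9.0
ee_pos: [0.5143, 0.2017, 0.0369]
eef_rot: [0.799, 0.601, 0.0, -0.0]
wrist_force: [-0.9, -0.1, -2.8]
grip_width: 0.0288
finger_force: 49.6
time_s: 9.2
ee_pos: [0.5143, 0.2017, 0.0363]
eef_rot: [0.799, 0.601, 0.0, 0.0]
wrist_force: [0.1, 1.0, -2.0]
grip_width: 0.0287
finger_force: 49.6
time_s: 9.4
ee_pos: [0.5143, 0.2017, 0.0359]
eef_rot: [0.799, 0.601, 0.0, -0.0]
wrist_force: [-0.7, -0.1, -0.7]
grip_width: 0.0291
finger_force: 49.8
```

```bash
python3 -m pendant '[{"dx":0,"dy":0,"dz":0.6,"wx":0,"wy":0,"wz":0,"claw":20},{"dx":0,"dy":0,"dz":0.6,"wx":0,"wy":0,"wz":0,"claw":20}]'; python3 -m pendant '[{"dx":0,"dy":0,"dz":0,"wx":0,"wy":0,"wz":0,"claw":30},{"dx":0,"dy":0,"dz":0,"wx":0,"wy":0,"wz":0,"claw":34},{"dx":0,"dy":0,"dz":0,"wx":0,"wy":0,"wz":0,"claw":40},{"dx":0,"dy":0,"dz":0,"wx":0,"wy":0,"wz":0,"claw":60},{"dx":0,"dy":0,"dz":0,"wx":0,"wy":0,"wz":0,"claw":80},{"dx":0,"dy":0,"dz":0,"wx":0,"wy":0,"wz":0,"claw":80},{"dx":0,"dy":0,"dz":-5,"wx":0,"wy":0,"wz":0,"claw":80},{"dx":0,"dy":0,"dz":-20,"wx":0,"wy":0,"wz":0,"claw":80},{"dx":0,"dy":0,"dz":-50,"wx":0,"wy":0,"wz":0,"claw":80},{"dx":0,"dy":0,"dz":-85,"wx":0,"wy":0,"wz":0,"claw":85},{"dx":0,"dy":0,"dz":-115,"wx":0,"wy":0,"wz":0,"claw":85},{"dx":0,"dy":0,"dz":-120,"wx":0,"wy":0,"wz":0,"claw":85},{"dx":0,"dy":0,"dz":-120,"wx":0,"wy":0,"wz":0,"claw":85}]'; python3 -c "
from h import *
go(526.3,-169.4,130)
f=lambda i,k:cv2.resize(i[:,:,::-1],None,fx=k,fy=k,interpolation=cv2.INTER_CUBIC)
p=grab('top')[0];q=grab('side')[0]
cv2.imwrite('pics/d6.png',cv2.hconcat([f(p[200:290,150:230],5),f(q[140:230,155:225],5)]))"
```

```text
time_s: 9.6
ee_pos: [0.5144, 0.2017, 0.0358]
eef_rot: [0.799, 0.601, 0.0, -0.0]
wrist_force: [-2.1, -0.9, 5.3]
grip_width: 0.0286
finger_force: 50.4
time_s: 10.9
ee_pos: [0.515, 0.2021, 0.1571]
eef_rot: [0.799, 0.601, 0.002, -0.0]
wrist_force: [-1.2, 0.1, 1.6]
grip_width: 0.0849
finger_force: 0.0
d [-353.8  114.1   26.3] w [ 0.12 -0.16 -0.14] t 10.9 ee [515.0, 202.1, 157.1] F [-1.2  0.1  1.6] grip 0.08491211996500382 0.0
```

View pics/d6.png

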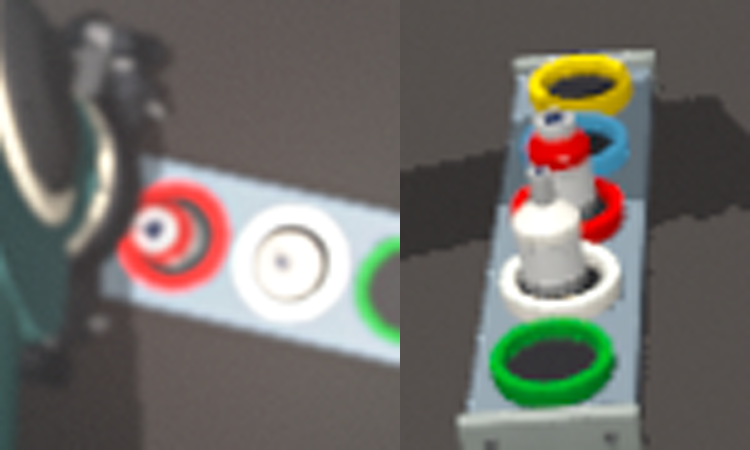

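```bash
python3 -c "
from h import *
print(rnd(plane('top',180.6,246,.078)), 'side',rnd(plane('side',155+152/5,140+118/5,.078)))
print('white',rnd(plane('top',150+281/5,200+262/5,.088)))
f=np.load('top0.npz')['p']; print(rnd(plane('top',115+456/5,210+211/5,.088)))"
```

```text
[513.0, 202.6, 78.0] side [513.5, 200.3, 78.0]
white [493.4, 139.5, 88.0]
[493.9, 139.5, 88.0]
```

Red stands upright in its nest (within ~2 mm); white unchanged. Next green.

```bash
python3 -m pendant '[{"dx":-10,"dy":3,"dz":0,"wx":0,"wy":0,"wz":0,"claw":85},{"dx":-35,"dy":11,"dz":0,"wx":0,"wy":0,"wz":0,"claw":85},{"dx":-70,"dy":23,"dz":0,"wx":0,"wy":0,"wz":0,"claw":85},{"dx":-110,"dy":36,"dz":0,"wx":0,"wy":0,"wz":0,"claw":85},{"dx":-150,"dy":49,"dz":0,"wx":0,"wy":0,"wz":0,"claw":85},{"dx":-190,"dy":62,"dz":0,"wx":0,"wy":0,"wz":0,"claw":85},{"dx":-230,"dy":75,"dz":0,"wx":0,"wy":0,"wz":0,"claw":85},{"dx":-270,"dy":88,"dz":0,"wx":0,"wy":0,"wz":0,"claw":85},{"dx":-310,"dy":101,"dz":5,"wx":0,"wy":0,"wz":0,"claw":85},{"dx":-337,"dy":109,"dz":15,"wx":0,"wy":0,"wz":0,"claw":85},{"dx":-350,"dy":113,"dz":25,"wx":0,"wy":0,"wz":0,"claw":85},{"dx":-354,"dy":114,"dz":26,"wx":0,"wy":0,"wz":0,"claw":85},{"dx":-354,"dy":114,"dz":26,"wx":0,"wy":0,"wz":0,"claw":85},{"dx":-354,"dy":114,"dz":26,"wx":0,"wy":0,"wz":0,"claw":85}]'; python3 -c "
from h import *
go(526.3,-169.4,29)"
```

```text
time_s: 12.4
ee_pos: [0.5253, -0.1692, 0.1291]
eef_rot: [0.799, 0.601, -0.0, -0.0]
wrist_force: [-0.1, -0.0, 0.1]
grip_width: 0.085
finger_force: 0.0
d [  0.    1.1 100.1] w [-0.03 -0.02 -0.09] t 12.4 ee [525.3, -169.2, 129.1] F [-0.1 -0.   0.1] grip 0.08495718324594217 0.0
```

```bash
python3 -m pendant '[{"dx":0,"dy":1,"dz":10,"wx":0,"wy":0,"wz":0,"claw":85},{"dx":0,"dy":1,"dz":30,"wx":0,"wy":0,"wz":0,"claw":85},{"dx":0,"dy":1,"dz":55,"wx":0,"wy":0,"wz":0,"claw":85},{"dx":0,"dy":1,"dz":78,"wx":0,"wy":0,"wz":0,"claw":85},{"dx":0,"dy":1,"dz":92,"wx":0,"wy":0,"wz":0,"claw":85},{"dx":0,"dy":1,"dz":98,"wx":0,"wy":0,"wz":0,"claw":85},{"dx":0,"dy":1,"dz":100,"wx":0,"wy":0,"wz":0,"claw":85},{"dx":0,"dy":1,"dz":100,"wx":0,"wy":0,"wz":0,"claw":85},{"dx":0,"dy":1,"dz":100,"wx":0,"wy":0,"wz":0,"claw":45},{"dx":0,"dy":1,"dz":100,"wx":0,"wy":0,"wz":0,"claw":40},{"dx":0,"dy":1,"dz":100,"wx":0,"wy":0,"wz":0,"claw":36},{"dx":0,"dy":1,"dz":100,"wx":0,"wy":0,"wz":0,"claw":32},{"dx":0,"dy":1,"dz":100,"wx":0,"wy":0,"wz":0,"claw":28},{"dx":0,"dy":1,"dz":100,"wx":0,"wy":0,"wz":0,"claw":20},{"dx":0,"dy":1,"dz":100,"wx":0,"wy":0,"wz":0,"claw":20},{"dx":0,"dy":1,"dz":100,"wx":0,"wy":0,"wz":0,"claw":20}]' 50; python3 -m pendant '[{"dx":0,"dy":0,"dz":-3,"wx":0,"wy":0,"wz":0,"claw":20},{"dx":0,"dy":0,"dz":-10,"wx":0,"wy":0,"wz":0,"claw":20},{"dx":0,"dy":0,"dz":-25,"wx":0,"wy":0,"wz":0,"claw":20},{"dx":0,"dy":0,"dz":-45,"wx":0,"wy":0,"wz":0,"claw":20},{"dx":0,"dy":0,"dz":-65,"wx":0,"wy":0,"wz":0,"claw":20},{"dx":0,"dy":0,"dz":-85,"wx":0,"wy":0,"wz":0,"claw":20},{"dx":0,"dy":0,"dz":-98,"wx":0,"wy":0,"wz":0,"claw":20},{"dx":0,"dy":0,"dz":-102,"wx":0,"wy":0,"wz":0,"claw":20},{"dx":0,"dy":0,"dz":-102,"wx":0,"wy":0,"wz":0,"claw":20}]'; python3 -c "
from h import *
go(480.9,82.2,130)"
```

```text
time_s: 14.0
ee_pos: [0.5266, -0.1704, 0.0297]
eef_rot: [0.799, 0.601, 0.0, 0.0]
wrist_force: [-0.6, 0.5, 5.0]
grip_width: 0.0284
finger_force: 48.9
time_s: 14.9
ee_pos: [0.5265, -0.1702, 0.1318]
eef_rot: [0.799, 0.601, 0.0, 0.0]
wrist_force: [-0.3, 0.5, -1.7]
grip_width: 0.0285
finger_force: 49.5
d [ 229.8 -114.     1.8] w [ 0.06 -0.03 -0.13] t 14.9 ee [526.5, -170.2, 131.8] F [-0.3  0.5 -1.7] grip 0.028540255036526647 49.45552341174334
```

```bash
python3 -m pendant '[{"dx":5,"dy":-2,"dz":0,"wx":0,"wy":0,"wz":0,"claw":20},{"dx":15,"dy":-7,"dz":0,"wx":0,"wy":0,"wz":0,"claw":20},{"dx":30,"dy":-15,"dz":0,"wx":0,"wy":0,"wz":0,"claw":20},{"dx":50,"dy":-25,"dz":0,"wx":0,"wy":0,"wz":0,"claw":20},{"dx":70,"dy":-35,"dz":0,"wx":0,"wy":0,"wz":0,"claw":20},{"dx":90,"dy":-45,"dz":0,"wx":0,"wy":0,"wz":0,"claw":20},{"dx":110,"dy":-55,"dz":0,"wx":0,"wy":0,"wz":0,"claw":20},{"dx":130,"dy":-65,"dz":0,"wx":0,"wy":0,"wz":0,"claw":20},{"dx":150,"dy":-75,"dz":0,"wx":0,"wy":0,"wz":0,"claw":20},{"dx":170,"dy":-85,"dz":0,"wx":0,"wy":0,"wz":0,"claw":20},{"dx":190,"dy":-95,"dz":0,"wx":0,"wy":0,"wz":0,"claw":20},{"dx":207,"dy":-103,"dz":0,"wx":0,"wy":0,"wz":0,"claw":20},{"dx":219,"dy":-109,"dz":0,"wx":0,"wy":0,"wz":0,"claw":20},{"dx":226,"dy":-113,"dz":0,"wx":0,"wy":0,"wz":0,"claw":20},{"dx":229,"dy":-114,"dz":0,"wx":0,"wy":0,"wz":0,"claw":20},{"dx":229,"dy":-114,"dz":0,"wx":0,"wy":0,"wz":0,"claw":20},{"dx":229,"dy":-114,"dz":0,"wx":0,"wy":0,"wz":0,"claw":20}]'; python3 -m pendant '[{"dx":0,"dy":0,"dz":8,"wx":0,"wy":0,"wz":0,"claw":20},{"dx":0,"dy":0,"dz":25,"wx":0,"wy":0,"wz":0,"claw":20},{"dx":0,"dy":0,"dz":45,"wx":0,"wy":0,"wz":0,"claw":20},{"dx":0,"dy":0,"dz":62,"wx":0,"wy":0,"wz":0,"claw":20},{"dx":0,"dy":0,"dz":70,"wx":0,"wy":0,"wz":0,"claw":20},{"dx":0,"dy":0,"dz":72,"wx":0,"wy":0,"wz":0,"claw":20},{"dx":0,"dy":0,"dz":72,"wx":0,"wy":0,"wz":0,"claw":20},{"dx":0,"dy":0,"dz":72,"wx":0,"wy":0,"wz":0,"claw":20}]';python3 -c "
from h import *
go(480.9,82.2,36.7)
q=grab('side','s_green')[0]
for a,ce,pts in blobs(q,'green'): print(a,ce)"
```

```text
time_s: 16.6
ee_pos: [0.4806, 0.0804, 0.1312]
eef_rot: [0.8, 0.6, -0.0, 0.0]
wrist_force: [0.0, 0.2, -1.9]
grip_width: 0.0283
finger_force: 49.5
time_s: 17.4
ee_pos: [0.481, 0.0813, 0.0598]
eef_rot: [0.799, 0.601, 0.001, 0.0]
wrist_force: [1.0, -0.2, -1.0]
grip_width: 0.0285
finger_force: 49.5
d [ 0.8 -0.4 23.1] w [ 0.06 -0.04 -0.16] t 17.4 ee [481.0, 81.3, 59.8] F [ 1.  -0.2 -1. ] grip 0.028525805753321542 49.468154702335596
96 [181.61458333 191.        ]
212 [185.16037736 213.61792453]
```

```bash
python3 -m pendant '[{"dx":0,"dy":0,"dz":6,"wx":0,"wy":0,"wz":0,"claw":20},{"dx":0,"dy":0,"dz":13,"wx":0,"wy":0,"wz":0,"claw":20},{"dx":0,"dy":0,"dz":18,"wx":0,"wy":0,"wz":0,"claw":20},{"dx":0,"dy":0,"dz":20.5,"wx":0,"wy":0,"wz":0,"claw":20},{"dx":0,"dy":0,"dz":21.5,"wx":0,"wy":0,"wz":0,"claw":20},{"dx":0,"dy":0,"dz":21.5,"wx":0,"wy":0,"wz":0,"claw":20},{"dx":0,"dy":0,"dz":21.5,"wx":0,"wy":0,"wz":0,"claw":20}]'; for i in 1 2; do :; done; python3 -m pendant '[{"dx":0,"dy":0,"dz":0.5,"wx":0,"wy":0,"wz":0,"claw":20},{"dx":0,"dy":0,"dz":0.5,"wx":0,"wy":0,"wz":0,"claw":20}]'; python3 -m pendant '[{"dx":0,"dy":0,"dz":0.5,"wx":0,"wy":0,"wz":0,"claw":20},{"dx":0,"dy":0,"dz":0.5,"wx":0,"wy":0,"wz":0,"claw":20}]'; python3 -m pendant '[{"dx":0,"dy":0,"dz":0.5,"wx":0,"wy":0,"wz":0,"claw":20},{"dx":0,"dy":0,"dz":0.5,"wx":0,"wy":0,"wz":0,"claw":20}]'
```

```text
time_s: 18.15
ee_pos: [0.4806, 0.0813, 0.0378]
eef_rot: [0.799, 0.601, 0.0, 0.0]
wrist_force: [0.4, -1.0, -1.3]
grip_width: 0.0287
finger_force: 49.5
time_s: 18.35
ee_pos: [0.4806, 0.0814, 0.0373]
eef_rot: [0.799, 0.601, 0.0, 0.0]
wrist_force: [-0.7, -0.5, -1.8]
grip_width: 0.0286
finger_force: 49.5
time_s: 18.55
ee_pos: [0.4805, 0.0813, 0.0367]
eef_rot: [0.799, 0.601, 0.0, 0.0]
wrist_force: [0.8, -0.3, -1.6]
grip_width: 0.0288
finger_force: 49.5
time_s: 18.75
ee_pos: [0.4806, 0.0814, 0.0367]
eef_rot: [0.799, 0.601, 0.0, -0.0]
wrist_force: [-2.0, -1.0, 3.9]
grip_width: 0.0289
finger_force: 50.1
```

Contact (+4 N). Release, retreat, go to yellow.

```bash
python3 -m pendant '[{"dx":0,"dy":0,"dz":0,"wx":0,"wy":0,"wz":0,"claw":30},{"dx":0,"dy":0,"dz":0,"wx":0,"wy":0,"wz":0,"claw":34},{"dx":0,"dy":0,"dz":0,"wx":0,"wy":0,"wz":0,"claw":40},{"dx":0,"dy":0,"dz":0,"wx":0,"wy":0,"wz":0,"claw":60},{"dx":0,"dy":0,"dz":0,"wx":0,"wy":0,"wz":0,"claw":80},{"dx":0,"dy":0,"dz":0,"wx":0,"wy":0,"wz":0,"claw":80},{"dx":0,"dy":0,"dz":-5,"wx":0,"wy":0,"wz":0,"claw":80},{"dx":0,"dy":0,"dz":-20,"wx":0,"wy":0,"wz":0,"claw":80},{"dx":0,"dy":0,"dz":-50,"wx":0,"wy":0,"wz":0,"claw":80},{"dx":0,"dy":0,"dz":-85,"wx":0,"wy":0,"wz":0,"claw":85},{"dx":0,"dy":0,"dz":-110,"wx":0,"wy":0,"wz":0,"claw":85},{"dx":0,"dy":0,"dz":-115,"wx":0,"wy":0,"wz":0,"claw":85},{"dx":0,"dy":0,"dz":-115,"wx":0,"wy":0,"wz":0,"claw":85},{"dx":0,"dy":0,"dz":-115,"wx":0,"wy":0,"wz":0,"claw":85}]'; python3 -c "
from h import *
go(507.8,-231.5,130)
q=grab('side','s_green2')[0]
for a,ce,pts in blobs(q,'green'): print(a,ce)"
```

```text
time_s: 20.15
ee_pos: [0.4797, 0.0814, 0.1504]
eef_rot: [0.799, 0.601, -0.001, -0.0]
wrist_force: [-0.8, 1.0, -0.6]
grip_width: 0.0851
finger_force: 0.0
d [-292.7  113.9   20.5] w [-0.07  0.04 -0.13] t 20.15 ee [479.7, 81.4, 150.4] F [-0.8  1.  -0.6] grip 0.08507436630039118 0.0
93 [183.24731183 199.48387097]
191 [185.15706806 214.2408377 ]
```

```bash
python3 -m pendant '[{"dx":-10,"dy":4,"dz":0,"wx":0,"wy":0,"wz":0,"claw":85},{"dx":-35,"dy":14,"dz":0,"wx":0,"wy":0,"wz":0,"claw":85},{"dx":-70,"dy":27,"dz":0,"wx":0,"wy":0,"wz":0,"claw":85},{"dx":-110,"dy":43,"dz":0,"wx":0,"wy":0,"wz":0,"claw":85},{"dx":-150,"dy":58,"dz":0,"wx":0,"wy":0,"wz":0,"claw":85},{"dx":-190,"dy":74,"dz":0,"wx":0,"wy":0,"wz":0,"claw":85},{"dx":-230,"dy":90,"dz":0,"wx":0,"wy":0,"wz":0,"claw":85},{"dx":-262,"dy":102,"dz":8,"wx":0,"wy":0,"wz":0,"claw":85},{"dx":-282,"dy":110,"dz":15,"wx":0,"wy":0,"wz":0,"claw":85},{"dx":-292,"dy":114,"dz":20,"wx":0,"wy":0,"wz":0,"claw":85},{"dx":-293,"dy":114,"dz":20,"wx":0,"wy":0,"wz":0,"claw":85},{"dx":-293,"dy":114,"dz":20,"wx":0,"wy":0,"wz":0,"claw":85},{"dx":-293,"dy":114,"dz":20,"wx":0,"wy":0,"wz":0,"claw":85}]'; python3 -c "
from h import *
go(507.8,-231.5,29.5)"
```

```text
time_s: 21.5
ee_pos: [0.5087, -0.2303, 0.1312]
eef_rot: [0.799, 0.602, 0.0, -0.0]
wrist_force: [-0.0, 0.7, -0.6]
grip_width: 0.0851
finger_force: 0.0
d [ -1.5  -0.5 101.7] w [-0.02 -0.05 -0.03] t 21.5 ee [508.7, -230.3, 131.2] F [-0.   0.7 -0.6] grip 0.08507185232619013 0.0
```

```bash
python3 -m pendant '[{"dx":-1,"dy":0,"dz":10,"wx":0,"wy":0,"wz":0,"claw":85},{"dx":-1,"dy":-0.5,"dz":30,"wx":0,"wy":0,"wz":0,"claw":85},{"dx":-1,"dy":-0.5,"dz":55,"wx":0,"wy":0,"wz":0,"claw":85},{"dx":-1,"dy":-0.5,"dz":78,"wx":0,"wy":0,"wz":0,"claw":85},{"dx":-1,"dy":-0.5,"dz":92,"wx":0,"wy":0,"wz":0,"claw":85},{"dx":-1,"dy":-0.5,"dz":99,"wx":0,"wy":0,"wz":0,"claw":85},{"dx":-1,"dy":-0.5,"dz":101.5,"wx":0,"wy":0,"wz":0,"claw":85},{"dx":-1,"dy":-0.5,"dz":101.5,"wx":0,"wy":0,"wz":0,"claw":85},{"dx":-1,"dy":-0.5,"dz":101.5,"wx":0,"wy":0,"wz":0,"claw":45},{"dx":-1,"dy":-0.5,"dz":101.5,"wx":0,"wy":0,"wz":0,"claw":40},{"dx":-1,"dy":-0.5,"dz":101.5,"wx":0,"wy":0,"wz":0,"claw":36},{"dx":-1,"dy":-0.5,"dz":101.5,"wx":0,"wy":0,"wz":0,"claw":32},{"dx":-1,"dy":-0.5,"dz":101.5,"wx":0,"wy":0,"wz":0,"claw":28},{"dx":-1,"dy":-0.5,"dz":101.5,"wx":0,"wy":0,"wz":0,"claw":20},{"dx":-1,"dy":-0.5,"dz":101.5,"wx":0,"wy":0,"wz":0,"claw":20},{"dx":-1,"dy":-0.5,"dz":101.5,"wx":0,"wy":0,"wz":0,"claw":20}]' 50; python3 -m pendant '[{"dx":0,"dy":0,"dz":-3,"wx":0,"wy":0,"wz":0,"claw":20},{"dx":0,"dy":0,"dz":-10,"wx":0,"wy":0,"wz":0,"claw":20},{"dx":0,"dy":0,"dz":-25,"wx":0,"wy":0,"wz":0,"claw":20},{"dx":0,"dy":0,"dz":-45,"wx":0,"wy":0,"wz":0,"claw":20},{"dx":0,"dy":0,"dz":-65,"wx":0,"wy":0,"wz":0,"claw":20},{"dx":0,"dy":0,"dz":-85,"wx":0,"wy":0,"wz":0,"claw":20},{"dx":0,"dy":0,"dz":-98,"wx":0,"wy":0,"wz":0,"claw":20},{"dx":0,"dy":0,"dz":-102,"wx":0,"wy":0,"wz":0,"claw":20},{"dx":0,"dy":0,"dz":-102,"wx":0,"wy":0,"wz":0,"claw":20}]'; python3 -c "
from h import *
go(549.2,320.6,130)"
```

```text
time_s: 23.1
ee_pos: [0.508, -0.2327, 0.0302]
eef_rot: [0.799, 0.601, 0.0, 0.0]
wrist_force: [-1.1, 0.9, 6.4]
grip_width: 0.0286
finger_force: 48.9
time_s: 24.0
ee_pos: [0.508, -0.2326, 0.1322]
eef_rot: [0.799, 0.601, 0.0, 0.0]
wrist_force: [-0.4, 0.4, -2.5]
grip_width: 0.0284
finger_force: 49.5
d [ 542.8 -114.1    2.3] w [ 0.06 -0.02 -0.13] t 24.0 ee [508.0, -232.6, 132.2] F [-0.4  0.4 -2.5] grip 0.0283877653961254 49.47023109009024
```

```bash
python3 -m pendant '[{"dx":6,"dy":-1,"dz":0,"wx":0,"wy":0,"wz":0,"claw":20},{"dx":18,"dy":-4,"dz":0,"wx":0,"wy":0,"wz":0,"claw":20},{"dx":38,"dy":-8,"dz":0,"wx":0,"wy":0,"wz":0,"claw":20},{"dx":64,"dy":-13,"dz":0,"wx":0,"wy":0,"wz":0,"claw":20},{"dx":94,"dy":-20,"dz":0,"wx":0,"wy":0,"wz":0,"claw":20},{"dx":126,"dy":-27,"dz":0,"wx":0,"wy":0,"wz":0,"claw":20},{"dx":159,"dy":-33,"dz":0,"wx":0,"wy":0,"wz":0,"claw":20},{"dx":193,"dy":-41,"dz":0,"wx":0,"wy":0,"wz":0,"claw":20},{"dx":227,"dy":-48,"dz":0,"wx":0,"wy":0,"wz":0,"claw":20},{"dx":261,"dy":-55,"dz":0,"wx":0,"wy":0,"wz":0,"claw":20},{"dx":295,"dy":-62,"dz":0,"wx":0,"wy":0,"wz":0,"claw":20},{"dx":329,"dy":-69,"dz":0,"wx":0,"wy":0,"wz":0,"claw":20},{"dx":363,"dy":-76,"dz":0,"wx":0,"wy":0,"wz":0,"claw":20},{"dx":397,"dy":-84,"dz":0,"wx":0,"wy":0,"wz":0,"claw":20},{"dx":430,"dy":-91,"dz":0,"wx":0,"wy":0,"wz":0,"claw":20},{"dx":461,"dy":-97,"dz":0,"wx":0,"wy":0,"wz":0,"claw":20},{"dx":490,"dy":-103,"dz":0,"wx":0,"wy":0,"wz":0,"claw":20},{"dx":515,"dy":-109,"dz":0,"wx":0,"wy":0,"wz":0,"claw":20},{"dx":533,"dy":-112,"dz":0,"wx":0,"wy":0,"wz":0,"claw":20},{"dx":542,"dy":-114,"dz":0,"wx":0,"wy":0,"wz":0,"claw":20}]'; python3 -m pendant '[{"dx":0,"dy":0,"dz":0,"wx":0,"wy":0,"wz":0,"claw":20},{"dx":0,"dy":0,"dz":0,"wx":0,"wy":0,"wz":0,"claw":20},{"dx":0,"dy":0,"dz":8,"wx":0,"wy":0,"wz":0,"claw":20},{"dx":0,"dy":0,"dz":25,"wx":0,"wy":0,"wz":0,"claw":20},{"dx":0,"dy":0,"dz":45,"wx":0,"wy":0,"wz":0,"claw":20},{"dx":0,"dy":0,"dz":62,"wx":0,"wy":0,"wz":0,"claw":20},{"dx":0,"dy":0,"dz":70,"wx":0,"wy":0,"wz":0,"claw":20},{"dx":0,"dy":0,"dz":72,"wx":0,"wy":0,"wz":0,"claw":20},{"dx":0,"dy":0,"dz":72,"wx":0,"wy":0,"wz":0,"claw":20},{"dx":0,"dy":0,"dz":72,"wx":0,"wy":0,"wz":0,"claw":20}]';python3 -c "
from h import *
go(549.2,320.6,37.2)
q=grab('side','s_yel')[0]
for a,ce,pts in blobs(q,'yellow'): print(a,ce)"
```

```text
time_s: 26.0
ee_pos: [0.5478, 0.3221, 0.1308]
eef_rot: [0.799, 0.602, -0.001, -0.0]
wrist_force: [-0.5, 0.2, -2.1]
grip_width: 0.0287
finger_force: 49.5
time_s: 27.0
ee_pos: [0.5496, 0.3199, 0.0604]
eef_rot: [0.799, 0.601, 0.001, 0.0]
wrist_force: [-0.0, -0.2, -1.6]
grip_width: 0.0284
finger_force: 49.5
d [ 0.6 -0.6 23.2] w [ 0.06 -0.06 -0.15] t 27.0 ee [549.6, 319.9, 60.4] F [-0.  -0.2 -1.6] grip 0.028415000321838246 49.47700035525486
53 [11.09433962 49.01886792]
74 [156.31081081  65.12162162]
59 [233.45762712 101.52542373]
73 [188.09589041 137.64383562]
158 [190.65822785 156.53164557]
```

```bash
python3 -m pendant '[{"dx":0,"dy":0,"dz":6,"wx":0,"wy":0,"wz":0,"claw":20},{"dx":0,"dy":0,"dz":13,"wx":0,"wy":0,"wz":0,"claw":20},{"dx":0,"dy":0,"dz":18,"wx":0,"wy":0,"wz":0,"claw":20},{"dx":0,"dy":0,"dz":20.5,"wx":0,"wy":0,"wz":0,"claw":20},{"dx":0,"dy":0,"dz":21.5,"wx":0,"wy":0,"wz":0,"claw":20},{"dx":0,"dy":0,"dz":21.5,"wx":0,"wy":0,"wz":0,"claw":20},{"dx":0,"dy":0,"dz":21.5,"wx":0,"wy":0,"wz":0,"claw":20}]'; python3 -m pendant '[{"dx":0,"dy":0,"dz":0.5,"wx":0,"wy":0,"wz":0,"claw":20},{"dx":0,"dy":0,"dz":0.5,"wx":0,"wy":0,"wz":0,"claw":20}]'; python3 -m pendant '[{"dx":0,"dy":0,"dz":0.5,"wx":0,"wy":0,"wz":0,"claw":20},{"dx":0,"dy":0,"dz":0.5,"wx":0,"wy":0,"wz":0,"claw":20}]'; python3 -m pendant '[{"dx":0,"dy":0,"dz":0.5,"wx":0,"wy":0,"wz":0,"claw":20},{"dx":0,"dy":0,"dz":0.5,"wx":0,"wy":0,"wz":0,"claw":20}]'
```

```text
time_s: 27.75
ee_pos: [0.5491, 0.3197, 0.0383]
eef_rot: [0.799, 0.601, 0.0, 0.0]
wrist_force: [-0.1, -1.0, -0.6]
grip_width: 0.0287
finger_force: 49.5
time_s: 27.95
ee_pos: [0.549, 0.3197, 0.0378]
eef_rot: [0.799, 0.601, 0.0, -0.0]
wrist_force: [-1.7, 0.2, -2.1]
grip_width: 0.0286
finger_force: 49.5
time_s: 28.15
ee_pos: [0.549, 0.3197, 0.0373]
eef_rot: [0.799, 0.601, 0.0, 0.0]
wrist_force: [-0.1, 0.7, -1.4]
grip_width: 0.0284
finger_force: 49.5
time_s: 28.35
ee_pos: [0.5491, 0.3198, 0.0373]
eef_rot: [0.799, 0.601, 0.0, -0.0]
wrist_force: [-0.8, -1.2, 3.8]
grip_width: 0.0286
finger_force: 50.0
```

Seated. Release and retreat.

```bash
python3 -m pendant '[{"dx":0,"dy":0,"dz":0,"wx":0,"wy":0,"wz":0,"claw":30},{"dx":0,"dy":0,"dz":0,"wx":0,"wy":0,"wz":0,"claw":34},{"dx":0,"dy":0,"dz":0,"wx":0,"wy":0,"wz":0,"claw":40},{"dx":0,"dy":0,"dz":0,"wx":0,"wy":0,"wz":0,"claw":60},{"dx":0,"dy":0,"dz":0,"wx":0,"wy":0,"wz":0,"claw":80},{"dx":0,"dy":0,"dz":0,"wx":0,"wy":0,"wz":0,"claw":80},{"dx":0,"dy":0,"dz":-5,"wx":0,"wy":0,"wz":0,"claw":80},{"dx":0,"dy":0,"dz":-20,"wx":0,"wy":0,"wz":0,"claw":80},{"dx":0,"dy":0,"dz":-50,"wx":0,"wy":0,"wz":0,"claw":80},{"dx":0,"dy":0,"dz":-85,"wx":0,"wy":0,"wz":0,"claw":85},{"dx":0,"dy":0,"dz":-110,"wx":0,"wy":0,"wz":0,"claw":85},{"dx":0,"dy":0,"dz":-115,"wx":0,"wy":0,"wz":0,"claw":85},{"dx":0,"dy":0,"dz":-115,"wx":0,"wy":0,"wz":0,"claw":85},{"dx":0,"dy":0,"dz":-115,"wx":0,"wy":0,"wz":0,"claw":85}]'; python3 -c "
from h import *
go(493,-287.6,130)"
```

```text
time_s: 29.75
ee_pos: [0.5482, 0.3195, 0.151]
eef_rot: [0.799, 0.601, -0.001, -0.0]
wrist_force: [0.5, -0.2, 0.2]
grip_width: 0.0848
finger_force: 0.0
d [-598.5  115.7   21.4] w [-0.06  0.05 -0.13] t 29.75 ee [548.2, 319.5, 151.0] F [ 0.5 -0.2  0.2] grip 0.08479423662340953 0.0
```

```bash
python3 -m pendant '[{"dx":-10,"dy":2,"dz":0,"wx":0,"wy":0,"wz":0,"claw":85},{"dx":-35,"dy":7,"dz":0,"wx":0,"wy":0,"wz":0,"claw":85},{"dx":-70,"dy":14,"dz":0,"wx":0,"wy":0,"wz":0,"claw":85},{"dx":-110,"dy":21,"dz":0,"wx":0,"wy":0,"wz":0,"claw":85},{"dx":-150,"dy":29,"dz":0,"wx":0,"wy":0,"wz":0,"claw":85},{"dx":-190,"dy":37,"dz":0,"wx":0,"wy":0,"wz":0,"claw":85},{"dx":-230,"dy":44,"dz":0,"wx":0,"wy":0,"wz":0,"claw":85},{"dx":-270,"dy":52,"dz":0,"wx":0,"wy":0,"wz":0,"claw":85},{"dx":-310,"dy":60,"dz":0,"wx":0,"wy":0,"wz":0,"claw":85},{"dx":-350,"dy":68,"dz":0,"wx":0,"wy":0,"wz":0,"claw":85},{"dx":-390,"dy":75,"dz":0,"wx":0,"wy":0,"wz":0,"claw":85},{"dx":-430,"dy":83,"dz":0,"wx":0,"wy":0,"wz":0,"claw":85},{"dx":-470,"dy":91,"dz":0,"wx":0,"wy":0,"wz":0,"claw":85},{"dx":-510,"dy":99,"dz":0,"wx":0,"wy":0,"wz":0,"claw":85},{"dx":-548,"dy":106,"dz":5,"wx":0,"wy":0,"wz":0,"claw":85},{"dx":-578,"dy":112,"dz":12,"wx":0,"wy":0,"wz":0,"claw":85},{"dx":-595,"dy":115,"dz":20,"wx":0,"wy":0,"wz":0,"claw":85},{"dx":-598,"dy":116,"dz":21,"wx":0,"wy":0,"wz":0,"claw":85},{"dx":-598,"dy":116,"dz":21,"wx":0,"wy":0,"wz":0,"claw":85},{"dx":-598,"dy":116,"dz":21,"wx":0,"wy":0,"wz":0,"claw":85}]'; python3 -c "
from h import *
go(493,-287.6,29.5)"
```

```text
time_s: 31.75
ee_pos: [0.4941, -0.2857, 0.1304]
eef_rot: [0.799, 0.601, 0.0, -0.001]
wrist_force: [0.7, 0.0, -0.0]
grip_width: 0.0851
finger_force: 0.0
d [ -2.2  -0.5 100.9] w [-0.05 -0.05 -0.07] t 31.75 ee [494.1, -285.7, 130.4] F [ 0.7  0.  -0. ] grip 0.08514102573619083 0.0
```

```bash
python3 -m pendant '[{"dx":-1,"dy":0,"dz":10,"wx":0,"wy":0,"wz":0,"claw":85},{"dx":-1,"dy":-0.5,"dz":30,"wx":0,"wy":0,"wz":0,"claw":85},{"dx":-1,"dy":-0.5,"dz":55,"wx":0,"wy":0,"wz":0,"claw":85},{"dx":-1,"dy":-0.5,"dz":78,"wx":0,"wy":0,"wz":0,"claw":85},{"dx":-1,"dy":-0.5,"dz":92,"wx":0,"wy":0,"wz":0,"claw":85},{"dx":-1,"dy":-0.5,"dz":98,"wx":0,"wy":0,"wz":0,"claw":85},{"dx":-1,"dy":-0.5,"dz":100.5,"wx":0,"wy":0,"wz":0,"claw":85},{"dx":-1,"dy":-0.5,"dz":100.5,"wx":0,"wy":0,"wz":0,"claw":85},{"dx":-1,"dy":-0.5,"dz":100.5,"wx":0,"wy":0,"wz":0,"claw":45},{"dx":-1,"dy":-0.5,"dz":100.5,"wx":0,"wy":0,"wz":0,"claw":40},{"dx":-1,"dy":-0.5,"dz":100.5,"wx":0,"wy":0,"wz":0,"claw":36},{"dx":-1,"dy":-0.5,"dz":100.5,"wx":0,"wy":0,"wz":0,"claw":32},{"dx":-1,"dy":-0.5,"dz":100.5,"wx":0,"wy":0,"wz":0,"claw":28},{"dx":-1,"dy":-0.5,"dz":100.5,"wx":0,"wy":0,"wz":0,"claw":20},{"dx":-1,"dy":-0.5,"dz":100.5,"wx":0,"wy":0,"wz":0,"claw":20},{"dx":-1,"dy":-0.5,"dz":100.5,"wx":0,"wy":0,"wz":0,"claw":20}]' 50; python3 -m pendant '[{"dx":0,"dy":0,"dz":-3,"wx":0,"wy":0,"wz":0,"claw":20},{"dx":0,"dy":0,"dz":-10,"wx":0,"wy":0,"wz":0,"claw":20},{"dx":0,"dy":0,"dz":-25,"wx":0,"wy":0,"wz":0,"claw":20},{"dx":0,"dy":0,"dz":-45,"wx":0,"wy":0,"wz":0,"claw":20},{"dx":0,"dy":0,"dz":-65,"wx":0,"wy":0,"wz":0,"claw":20},{"dx":0,"dy":0,"dz":-85,"wx":0,"wy":0,"wz":0,"claw":20},{"dx":0,"dy":0,"dz":-98,"wx":0,"wy":0,"wz":0,"claw":20},{"dx":0,"dy":0,"dz":-102,"wx":0,"wy":0,"wz":0,"claw":20},{"dx":0,"dy":0,"dz":-102,"wx":0,"wy":0,"wz":0,"claw":20}]'; python3 -c "
from h import *
go(532.1,261,130)"
```

```text
time_s: 33.35
ee_pos: [0.4935, -0.2879, 0.0307]
eef_rot: [0.799, 0.601, 0.0, 0.0]
wrist_force: [-1.6, 1.0, 5.3]
grip_width: 0.0283
finger_force: 48.9
time_s: 34.25
ee_pos: [0.4936, -0.2878, 0.1327]
eef_rot: [0.799, 0.601, 0.0, 0.0]
wrist_force: [0.3, 0.5, -3.2]
grip_width: 0.0287
finger_force: 49.5
d [ 537.9 -115.5    2.7] w [ 0.06 -0.01 -0.13] t 34.25 ee [493.6, -287.8, 132.7] F [ 0.3  0.5 -3.2] grip 0.028656267125895047 49.52766727047674
```

Seat height for TCP: 37.7. Carry blue.

```bash
python3 -m pendant '[{"dx":6,"dy":-1,"dz":0,"wx":0,"wy":0,"wz":0,"claw":20},{"dx":18,"dy":-4,"dz":0,"wx":0,"wy":0,"wz":0,"claw":20},{"dx":38,"dy":-8,"dz":0,"wx":0,"wy":0,"wz":0,"claw":20},{"dx":64,"dy":-14,"dz":0,"wx":0,"wy":0,"wz":0,"claw":20},{"dx":94,"dy":-20,"dz":0,"wx":0,"wy":0,"wz":0,"claw":20},{"dx":126,"dy":-27,"dz":0,"wx":0,"wy":0,"wz":0,"claw":20},{"dx":159,"dy":-34,"dz":0,"wx":0,"wy":0,"wz":0,"claw":20},{"dx":193,"dy":-41,"dz":0,"wx":0,"wy":0,"wz":0,"claw":20},{"dx":227,"dy":-49,"dz":0,"wx":0,"wy":0,"wz":0,"claw":20},{"dx":261,"dy":-56,"dz":0,"wx":0,"wy":0,"wz":0,"claw":20},{"dx":295,"dy":-63,"dz":0,"wx":0,"wy":0,"wz":0,"claw":20},{"dx":329,"dy":-71,"dz":0,"wx":0,"wy":0,"wz":0,"claw":20},{"dx":363,"dy":-78,"dz":0,"wx":0,"wy":0,"wz":0,"claw":20},{"dx":397,"dy":-85,"dz":0,"wx":0,"wy":0,"wz":0,"claw":20},{"dx":430,"dy":-92,"dz":0,"wx":0,"wy":0,"wz":0,"claw":20},{"dx":461,"dy":-99,"dz":0,"wx":0,"wy":0,"wz":0,"claw":20},{"dx":490,"dy":-105,"dz":0,"wx":0,"wy":0,"wz":0,"claw":20},{"dx":514,"dy":-110,"dz":0,"wx":0,"wy":0,"wz":0,"claw":20},{"dx":530,"dy":-114,"dz":0,"wx":0,"wy":0,"wz":0,"claw":20},{"dx":538,"dy":-115.5,"dz":0,"wx":0,"wy":0,"wz":0,"claw":20}]'; python3 -m pendant '[{"dx":0,"dy":0,"dz":0,"wx":0,"wy":0,"wz":0,"claw":20},{"dx":0,"dy":0,"dz":0,"wx":0,"wy":0,"wz":0,"claw":20},{"dx":0,"dy":0,"dz":8,"wx":0,"wy":0,"wz":0,"claw":20},{"dx":0,"dy":0,"dz":25,"wx":0,"wy":0,"wz":0,"claw":20},{"dx":0,"dy":0,"dz":45,"wx":0,"wy":0,"wz":0,"claw":20},{"dx":0,"dy":0,"dz":62,"wx":0,"wy":0,"wz":0,"claw":20},{"dx":0,"dy":0,"dz":70,"wx":0,"wy":0,"wz":0,"claw":20},{"dx":0,"dy":0,"dz":72,"wx":0,"wy":0,"wz":0,"claw":20},{"dx":0,"dy":0,"dz":72,"wx":0,"wy":0,"wz":0,"claw":20},{"dx":0,"dy":0,"dz":72,"wx":0,"wy":0,"wz":0,"claw":20}]';python3 -c "
from h import *
go(532.1,261,37.7)"
```

```text
time_s: 36.25
ee_pos: [0.5308, 0.2632, 0.1314]
eef_rot: [0.799, 0.602, -0.001, -0.0]
wrist_force: [-0.2, -0.1, -2.6]
grip_width: 0.0284
finger_force: 49.5
time_s: 37.25
ee_pos: [0.5326, 0.2612, 0.0608]
eef_rot: [0.799, 0.601, 0.001, 0.0]
wrist_force: [0.4, -0.4, -2.0]
grip_width: 0.0283
finger_force: 49.5
d [-0.4 -0.5 23.1] w [ 0.06 -0.05 -0.15] t 37.25 ee [532.6, 261.2, 60.8] F [ 0.4 -0.4 -2. ] grip 0.028282205732332238 49.543322248764525
```

```bash
python3 -m pendant '[{"dx":0,"dy":0,"dz":6,"wx":0,"wy":0,"wz":0,"claw":20},{"dx":0,"dy":0,"dz":13,"wx":0,"wy":0,"wz":0,"claw":20},{"dx":0,"dy":0,"dz":18,"wx":0,"wy":0,"wz":0,"claw":20},{"dx":0,"dy":0,"dz":20.5,"wx":0,"wy":0,"wz":0,"claw":20},{"dx":0,"dy":0,"dz":21.5,"wx":0,"wy":0,"wz":0,"claw":20},{"dx":0,"dy":0,"dz":21.5,"wx":0,"wy":0,"wz":0,"claw":20},{"dx":0,"dy":0,"dz":21.5,"wx":0,"wy":0,"wz":0,"claw":20}]'; python3 -m pendant '[{"dx":0,"dy":0,"dz":0.5,"wx":0,"wy":0,"wz":0,"claw":20},{"dx":0,"dy":0,"dz":0.5,"wx":0,"wy":0,"wz":0,"claw":20}]'; python3 -m pendant '[{"dx":0,"dy":0,"dz":0.5,"wx":0,"wy":0,"wz":0,"claw":20},{"dx":0,"dy":0,"dz":0.5,"wx":0,"wy":0,"wz":0,"claw":20}]'; python3 -m pendant '[{"dx":0,"dy":0,"dz":0.5,"wx":0,"wy":0,"wz":0,"claw":20},{"dx":0,"dy":0,"dz":0.5,"wx":0,"wy":0,"wz":0,"claw":20}]'
```

```text
time_s: 37.95
ee_pos: [0.5322, 0.2611, 0.0388]
eef_rot: [0.799, 0.601, 0.0, 0.0]
wrist_force: [-0.1, -0.4, -2.8]
grip_width: 0.0285
finger_force: 49.5
time_s: 38.15
ee_pos: [0.5321, 0.2612, 0.0383]
eef_rot: [0.799, 0.601, 0.0, -0.0]
wrist_force: [0.2, -0.2, -2.8]
grip_width: 0.0287
finger_force: 49.5
time_s: 38.35
ee_pos: [0.5321, 0.2611, 0.0378]
eef_rot: [0.799, 0.601, 0.0, 0.0]
wrist_force: [-0.2, -0.1, -2.1]
grip_width: 0.0285
finger_force: 49.6
time_s: 38.55
ee_pos: [0.5321, 0.2612, 0.0377]
eef_rot: [0.799, 0.601, 0.0, -0.0]
wrist_force: [-2.1, -0.4, 4.4]
grip_width: 0.0286
finger_force: 49.9
```

```bash
python3 -m pendant '[{"dx":0,"dy":0,"dz":0,"wx":0,"wy":0,"wz":0,"claw":30},{"dx":0,"dy":0,"dz":0,"wx":0,"wy":0,"wz":0,"claw":34},{"dx":0,"dy":0,"dz":0,"wx":0,"wy":0,"wz":0,"claw":40},{"dx":0,"dy":0,"dz":0,"wx":0,"wy":0,"wz":0,"claw":60},{"dx":0,"dy":0,"dz":0,"wx":0,"wy":0,"wz":0,"claw":80},{"dx":0,"dy":0,"dz":0,"wx":0,"wy":0,"wz":0,"claw":80},{"dx":0,"dy":0,"dz":-5,"wx":0,"wy":0,"wz":0,"claw":80},{"dx":0,"dy":0,"dz":-20,"wx":0,"wy":0,"wz":0,"claw":80},{"dx":0,"dy":0,"dz":-50,"wx":0,"wy":0,"wz":0,"claw":80},{"dx":0,"dy":0,"dz":-85,"wx":0,"wy":0,"wz":0,"claw":85},{"dx":0,"dy":0,"dz":-120,"wx":0,"wy":0,"wz":0,"claw":85},{"dx":0,"dy":0,"dz":-140,"wx":0,"wy":0,"wz":0,"claw":85},{"dx":0,"dy":0,"dz":-140,"wx":0,"wy":0,"wz":0,"claw":85}]'; python3 -m pendant '[{"dx":-20,"dy":4,"dz":0,"wx":0,"wy":0,"wz":0,"claw":85},{"dx":-50,"dy":10,"dz":0,"wx":0,"wy":0,"wz":0,"claw":85},{"dx":-90,"dy":18,"dz":0,"wx":0,"wy":0,"wz":0,"claw":85},{"dx":-130,"dy":26,"dz":0,"wx":0,"wy":0,"wz":0,"claw":85},{"dx":-170,"dy":34,"dz":0,"wx":0,"wy":0,"wz":0,"claw":85},{"dx":-210,"dy":42,"dz":0,"wx":0,"wy":0,"wz":0,"claw":85},{"dx":-250,"dy":50,"dz":0,"wx":0,"wy":0,"wz":0,"claw":85},{"dx":-290,"dy":58,"dz":0,"wx":0,"wy":0,"wz":0,"claw":85},{"dx":-330,"dy":66,"dz":0,"wx":0,"wy":0,"wz":0,"claw":85},{"dx":-370,"dy":74,"dz":0,"wx":0,"wy":0,"wz":0,"claw":85},{"dx":-410,"dy":82,"dz":0,"wx":0,"wy":0,"wz":0,"claw":85},{"dx":-450,"dy":90,"dz":0,"wx":0,"wy":0,"wz":0,"claw":85},{"dx":-480,"dy":96,"dz":0,"wx":0,"wy":0,"wz":0,"claw":85},{"dx":-500,"dy":100,"dz":0,"wx":0,"wy":0,"wz":0,"claw":85},{"dx":-500,"dy":100,"dz":0,"wx":0,"wy":0,"wz":0,"claw":85},{"dx":-500,"dy":100,"dz":0,"wx":0,"wy":0,"wz":0,"claw":85}]' | head -2; python3 -c "
from h import *
f=lambda i,k:cv2.resize(i[:,:,::-1],None,fx=k,fy=k,interpolation=cv2.INTER_CUBIC)
p=grab('top','topf')[0];q=grab('side','sidef')[0]
cv2.imwrite('pics/d7.png',np.vstack([f(p[210:270,115:255],5),cv2.copyMakeBorder(f(q[130:230,140:240],3),0,0,0,400,cv2.BORDER_CONSTANT)]))"
```

```text
time_s: 39.85
ee_pos: [0.5342, 0.2618, 0.1817]
eef_rot: [0.799, 0.601, 0.004, 0.0]
wrist_force: [-0.9, 0.5, -0.4]
grip_width: 0.0849
finger_force: 0.0
time_s: 41.45
ee_pos: [0.4875, -0.2472, 0.1763]
```

View pics/d7.png

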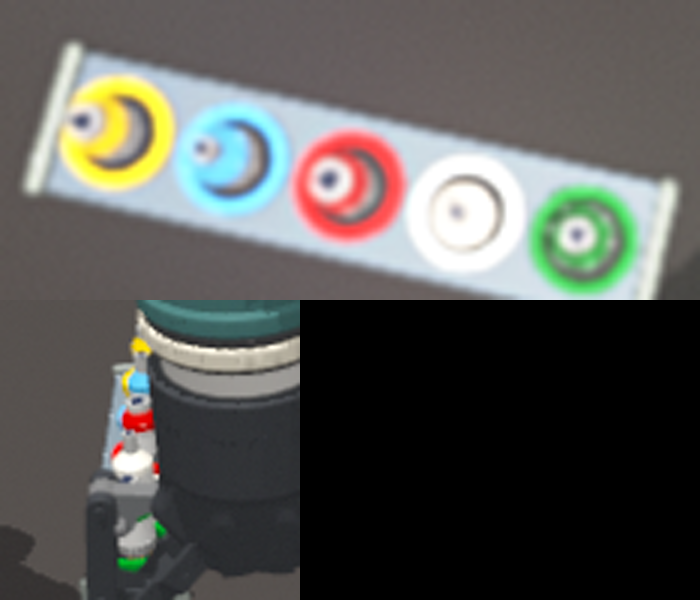

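All four stand in their colour's nest (lenses at px ≈ yellow (132,234), blue (156,240), red (181,246), green (230,257)); white unchanged. Numeric check:

```bash
python3 -c "
from h import *
N=dict(yellow=(548.5,321.6),blue=(531.5,262),red=(514.4,202.4),green=(480.3,83.2))
for c,x,y,z in(('yellow',84,121,.082),('blue',205,149,.088),('red',329,180,.078),('green',577,235,.086)):
    P=plane('top',115+x/5,210+y/5,z)[:2]*1000; print(c,P.round(1),(P-N[c]).round(1))
p=cv2.imread('pics/topf.png')[:,:,::-1]; q=np.load('top0.npz')['p']
r=(slice(125,210),slice(250,300)); print('oil/purple region diff',[np.abs(a[r].astype(int)-b[r]).mean() for a,b in[(p,q)]])
s=read_state();print(s['time_s'],np.abs(s['dq']).max())"
```

```text
yellow [548.  320.1] [-0.5 -1.5]
blue [530.4 259.7] [-1.1 -2.3]
red [513.  202.1] [-1.4 -0.3]
green [479.3  82.2] [-1. -1.]
oil/purple region diff [np.float64(2.1741176470588237)]
41.55 0.013061487551710741
```

All are within about 3 mm and upright, so I'm handing in.

```bash
python3 -c "
from plant import *
print(sign_off())"
```

```text
the job is handed in; nothing more can be done
None
```

All four objectives stand upright in their own colour's nests, each within about 3 mm of centre by the last top-camera check. The white objective and oil bottle looked unmoved, and the job was handed in at about 42 s; the sign-off returned no verdict.

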